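# Put the sample vials in the holders of their cap colour

## Task

Pick out the four small screw-cap vials from the things on the bench and stand each one upright in the well of a holder of the same colour as its cap: the teal-capped vial in the teal holder, the white-capped one in the white holder, and one black-capped vial in each of the two black holders. Keep the vials upright all the way, and leave the dropper bottle standing where it is; mind the tall brown dispenser bottle at the left.

Things in the scene. Friction and masses are not known exactly. Their poses are not given: they have to be found in the camera images.
- teal_vial: small upright round screw-cap vial with a white body, a red band and a teal-green screw cap (the cap is what shows from above); 22 mm diameter, about 63 mm tall, cap about the top 20 mm; rigid, about 20 g; loose, stands on the worktop. Origin: centre of its underside; z is its axis, up
- white_vial: small upright round screw-cap vial with a white body, a blue band and a white screw cap (the cap is what shows from above); 22 mm diameter, about 63 mm tall, cap about the top 20 mm; rigid, about 20 g; loose, stands on the worktop. Origin: centre of its underside; z is its axis, up
- black_vial_1: small upright round screw-cap vial with a white body, a red band and a black screw cap (the cap is what shows from above); 22 mm diameter, about 63 mm tall, cap about the top 20 mm; rigid, about 20 g; loose, stands on the worktop. Origin: centre of its underside; z is its axis, up
- black_vial_2: small upright round screw-cap vial with a white body, a blue band and a black screw cap (the cap is what shows from above); 22 mm diameter, about 63 mm tall, cap about the top 20 mm; rigid, about 20 g; loose, stands on the worktop. Origin: centre of its underside; z is its axis, up
- teal_holder: low round teal-green plastic vial holder, 63 mm outside diameter (foot 67 mm), 18 mm tall, with one open round well in the middle, 42 mm wide; the well's flat floor lies 6 mm above the worktop; fixed to the worktop. Origin: centre of its underside, on the worktop; z up
- white_holder: low round white plastic vial holder, 63 mm outside diameter (foot 67 mm), 18 mm tall, with one open round well in the middle, 42 mm wide; the well's flat floor lies 6 mm above the worktop; fixed to the worktop. Origin: centre of its underside, on the worktop; z up
- black_holder_1: low round black plastic vial holder, 63 mm outside diameter (foot 67 mm), 18 mm tall, with one open round well in the middle, 42 mm wide; the well's flat floor lies 6 mm above the worktop; fixed to the worktop. There are two black holders, equal; each takes one of the black-capped vials, no matter which. Origin: centre of its underside, on the worktop; z up
- black_holder_2: low round black plastic vial holder, 63 mm outside diameter (foot 67 mm), 18 mm tall, with one open round well in the middle, 42 mm wide; the well's flat floor lies 6 mm above the worktop; fixed to the worktop. There are two black holders, equal; each takes one of the black-capped vials, no matter which. Origin: centre of its underside, on the worktop; z up
- dropper_bottle: bystander: brown dropper bottle with a black rubber teat, 33 mm diameter, 94 mm tall; loose, upright, easily knocked over. Origin: centre of its underside
- dispenser: fixed bystander: tall brown bottle with a blue-topped dispenser head, 80 mm diameter and 240 mm tall, with a thin nozzle towards the robot; it does not move, so carry things round it on the robot's side. Origin: on the worktop under the bottle, 18 mm nearer the robot than the bottle's axis
There are look-alikes about, which are no part of the job. Leave any orange or purple look-alike of the teal_vial alone.

How it is judged:
At the end, for the whole second after the job is handed in: Each vial stands in the well of a holder of its cap's colour, one per holder: axes within 14 mm, underside under 9 mm above the holder's, leaning under 0.15 rad, at rest; the dropper bottle is upright within 30 mm of where it stood (horizontal distance between teal_vial and teal_holder below 0.014 m and z of teal_vial in the frame of teal_holder below 0.009 m and horizontal distance between white_vial and white_holder below 0.014 m and z of white_vial in the frame of white_holder below 0.009 m and (((horizontal distance between black_vial_1 and black_holder_1 below 0.014 m and z of black_vial_1 in the frame of black_holder_1 below 0.009 m) and (horizontal distance between black_vial_2 and black_holder_2 below 0.014 m and z of black_vial_2 in the frame of black_holder_2 below 0.009 m)) or ((horizontal distance between black_vial_1 and black_holder_2 below 0.014 m and z of black_vial_1 in the frame of black_holder_2 below 0.009 m) and (horizontal distance between black_vial_2 and black_holder_1 below 0.014 m and z of black_vial_2 in the frame of black_holder_1 below 0.009 m))) and angle between each of teal_vial, white_vial, black_vial_1, black_vial_2's own z axis and vertical below 0.15 rad and linear speed of each of teal_vial, white_vial, black_vial_1, black_vial_2 below 0.02 m/s and distance of dropper_bottle from where it was at the start of the episode below 0.03 m and angle between dropper_bottle's own z axis and vertical below 0.2 rad); the robot touches nothing.
It fails at once if a vial is tipped over (leans more than 0.6 rad) (angle between any of teal_vial, white_vial, black_vial_1, black_vial_2's own z axis and vertical above 0.6 rad).
It fails at once if the dropper bottle is moved by more than 30 mm or tipped over (distance of dropper_bottle from where it was at the start of the episode above 0.03 m or angle between dropper_bottle's own z axis and vertical above 0.6 rad).
It also fails if it takes over 109 s, if anything falls off the work surface, if the arm or the gripper's body presses on something with over 40 N, if the wrist force passes 120 N, or if a joint passes its speed limit or range.

## Robot

A 7-joint arm with a two-finger parallel gripper is mounted at the origin on a cart in front of the work surface, level with it; the furniture and walls round the work are solid. World frame = base frame: x ahead of the robot, y to its left, z up, the work surface at z = 0. Lengths are in m, angles in rad, forces in N, time in s.
With the tool pointing down it reaches from about 0.4 to 0.875 m from the base axis. Payload 4.4 kg.
Tool frame: the origin (TCP) lies between the finger pads; the fingertips stand robot.nose_length ahead of it and the grasp point (between the pads) lies 3 mm ahead of it (robot.nose_length is the distance from the TCP to the fingertips, in m); y points along the fingers, z is the direction in which the jaws open and shut, and the axes are right-handed (so a half turn about y gives the same grasp; the last joint's range is limited). The gripper opens to 85 mm and grips with 20 to 120 N. Pads are 22 mm wide; open, the fingers measure 114 mm over their backs; the gripper's body (76 mm by 85 mm) begins 54 mm behind the grasp point. The pads swing forward as they close: fully open they stand 13 mm farther back than shut.
Start: joints at [1.274, 0.628, 0.038, 1.517, -0.027, 0.996, -0.02], TCP at [0.149, -0.633, 0.224] pointing down, gripper open.
Joint ranges: [-3.06, 3.06], [-0.37, 2.12], [-1.25, 1.32], [0.18, 2.47], [-1.1, 4.24], [0.23, 1.98], [-2.94, 2.94]. Speed limits (rad/s): [2.57, 2.57, 3.14, 3.14, 3.14, 3.14, 3.14].

## Interface

Orientations are given as [roll, pitch, yaw] about the fixed x, y, z axes, in that order (R = Rz(yaw) Ry(pitch) Rx(roll)).
In Python, from cell import observe, viewer, robot gives the robot as it stands.
- The arm moves only by the shell command python3 -m creep 'ROWS' [FORCE]. ROWS is JSON, one flat list of numbers, 5 for each row, row after row: the shift along the tool's x, y, z in mm, then the turn about the tool's y in rad, then the opening, from 0 (shut) to 1 (fully open). A call has 1 to 8 rows; each row is the pose to reach, as a shift and turn from the pose measured when the call began, along the tool's axes at that moment; what a row does not reach only later rows make up. A row lasts 1/12 s, in which the tool goes at most 41.7 mm and 7.16 degrees, less where a joint would pass 70% of its speed; a pose out of reach is approached as far as the arm can. A call with a gripper value outside its range is refused whole. The fingers move at their own pace and stop on an object; FORCE is the grip in N (left out, the last holds). Time passes only in rows, so rows that repeat a pose let the fingers close. It gives the time, the measured TCP pose, the force and the opening at its end, in the units of the state.
- observe(): the state, without advancing time (a new reading comes with each control period).
- viewer.capture(name): name is "scene" or "top"; returns a dict with "frame" (400x640x3 uint8, red, green, blue), "fx", "fy", "cx", "cy" (pixels), "xyz" and "orientation" of the camera in the world. Camera axes: x right, y down, z forward; pixel columns grow to the right and rows downward; lengths in m; the calibration is good to about 2 mm. A picture is of the moment at which its call begins. There is no depth.
- robot.finish_job(): hands the job in, once; it reports no verdict.
The state is a dict: "t": time; "q": joint angles; "joint_vel": joint speeds; "effort": joint torques, N m; "eef_pos": TCP position; "tcp_rot": TCP orientation; "wrist_force": force on the tool from outside, world axes, zero at the start; "moment": the same for the moment, N m; "gripper_width": opening from 0.0 (shut) to 1.0 (fully open).
Only numpy, scipy, OpenCV 4.12 (cv2) and the standard library are available. Lean on these libraries where they do the work, as an engineer would, in place of code of your own. Each camera call takes 0.05 s, during which the arm holds its last target. There are 200 camera calls.

## Working session

There is one attempt and no reset: what is moved stays moved. The work goes in short steps, Python scripts to look and compute and a shell command to move; the robot and the scene stay as the last step left them, time stands still between calls to the robot, and variables do not carry over. Pictures are saved under pics/ and viewed, about 12 in all and at most 16, crops included, and the job is handed in when it is done.

```bash
ls; mkdir -p pics; python3 - <<'E'
from cell import observe, viewer, robot
import cv2,numpy as np
s=observe(); print(s, robot.nose_length)
for n in("scene","top"):
    c=viewer.capture(n); print({k:v for k,v in c.items() if k!="frame"})
    cv2.imwrite(f"pics/{n}0.png",c["frame"][:,:,::-1])
E
```

```text
pics
{'t': 0.0, 'q': array([ 1.27419777,  0.62934831,  0.03844025,  1.51832911, -0.02700113,
        0.99628002, -0.01999242]), 'joint_vel': array([ 0.00140382, -0.00038608, -0.00014277, -0.00088402, -0.00022397,
        0.00186177, -0.0017807 ]), 'effort': array([ 1.48851454e-04, -5.63398540e+01,  1.22657184e+00, -1.93444866e+01,
        1.12106130e-02,  1.04813237e-02,  9.64206890e-06]), 'eef_pos': array([ 0.14858115, -0.63216175,  0.22260008]), 'tcp_rot': array([-1.57264306e+00, -2.16154200e-05, -2.91078486e+00]), 'wrist_force': array([-0.35186524, -0.24621061,  0.80905847]), 'moment': array([-0.09593459, -0.02752058, -0.04257371]), 'gripper_width': 1.0021544555817468} 0.022
{'fx': 377.3449539883658, 'fy': 377.3449539883658, 'cx': 314.0767954725478, 'cy': 191.90460834932006, 'xyz': array([-0.11319818,  0.75750537,  0.48658833]), 'orientation': array([-1.99396703, -0.01258709, -2.38059096])}
{'fx': 417.92626471031537, 'fy': 417.92626471031537, 'cx': 320.11715806186555, 'cy': 201.49760729106, 'xyz': array([0.34060324, 0.02194004, 1.13494644]), 'orientation': array([-2.92146277,  0.00385127, -1.62257873])}
```

View pics/top0.png

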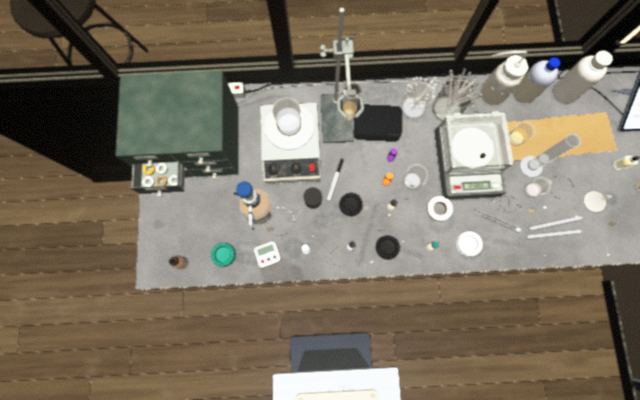

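View pics/scene0.png

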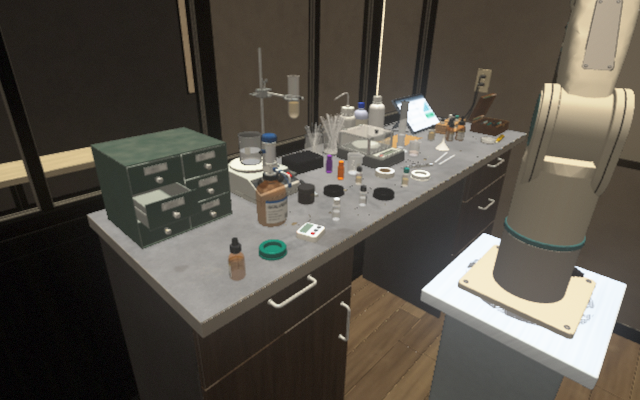

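```bash
python3 - <<'E'
import cv2,numpy as np
t=cv2.imread("pics/top0.png"); s=cv2.imread("pics/scene0.png")
a=cv2.resize(t[140:275,290:490],(800,540),interpolation=cv2.INTER_CUBIC)
b=cv2.resize(s[140:240,290:450],(800,500),interpolation=cv2.INTER_CUBIC)
cv2.imwrite("pics/ca.png",a);cv2.imwrite("pics/cb.png",b)
E
```

```text
(no output)
```

View pics/ca.png

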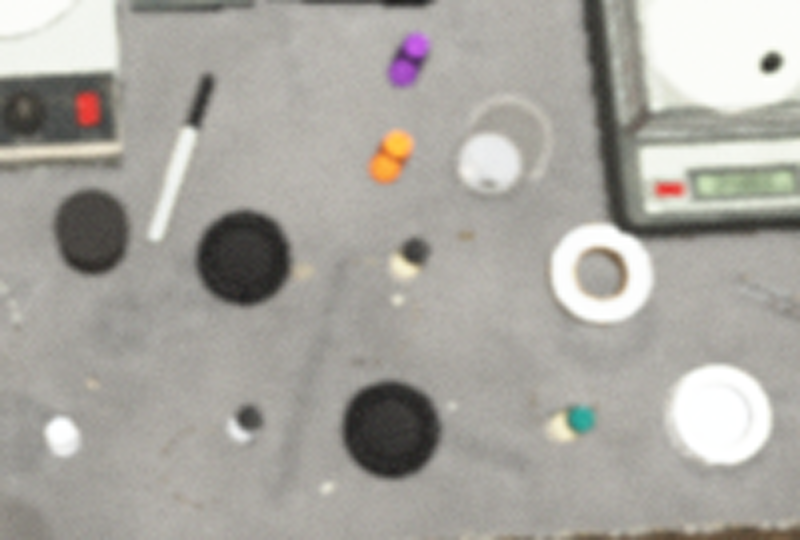

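View pics/cb.png

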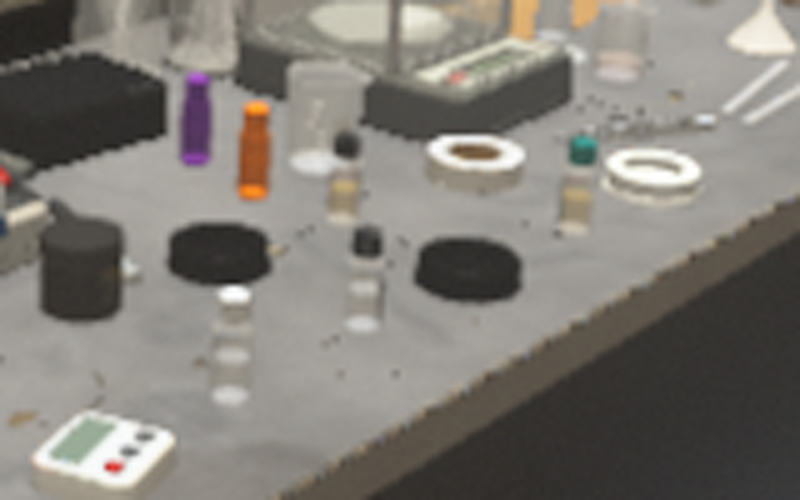

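```bash
cat >h.py <<'E'
from cell import observe, viewer, robot
import numpy as np,cv2
from scipy.spatial.transform import Rotation as R
def ray(c,u,v,z):
    d=R.from_euler('xyz',c['orientation']).as_matrix()@np.array([(u-c['cx'])/c['fx'],(v-c['cy'])/c['fy'],1])
    p=c['xyz']+d*(z-c['xyz'][2])/d[2]; return p[:2]
def proj(c,p):
    q=R.from_euler('xyz',c['orientation']).as_matrix().T@(np.asarray(p)-c['xyz'])
    return np.array([c['cx']+c['fx']*q[0]/q[2],c['cy']+c['fy']*q[1]/q[2]])
E
python3 - <<'E'
from h import *
np.set_printoptions(precision=4,suppress=True)
T=viewer.capture("top");S=viewer.capture("scene")
t=lambda x,y:((x+.5)/4-.5+290,(y+.5)/4-.5+140); s=lambda x,y:((x+.5)/5-.5+290,(y+.5)/5-.5+140)
for n,a,b,z in [("teal",t(580,419),s(583,143),.063),("white",t(63,431),s(235,294),.063),("blk1",t(415,251),s(347,139),.063),("blk2",t(249,419),s(368,236),.063),
 ("tealH",(223,254),(273,249),.015),("whiteH",t(719,415),s(655,168),.018),("bHa",t(244,257),s(220,243),.015),("bHb",t(391,429),s(469,258),.015),
 ("dropper",(178,262),(235.5,243),.09),("pot",t(92,230),s(82,235),.05),("timer",(266,254),(310,231),.02)]:
    print(n,ray(T,*a,z),ray(S,*b,z))
for n,b in[("teal",(574,228)),("white",(230,395)),("blk1",(342,215)),("blk2",(362,325))]: print(n,"base",ray(S,*s(*b),0))
f=T["frame"];hsv=cv2.cvtColor(f,cv2.COLOR_RGB2HSV)
m=cv2.inRange(hsv,(75,100,40),(95,255,255));n,l,st,ce=cv2.connectedComponentsWithStats(m)
for i in range(1,n):
    if st[i,4]>15: print("tealblob",ce[i],st[i],ray(T,*ce[i],.012),ray(T,*ce[i],.063))
print(proj(T,(.34,.02,0)))
E
```

```text
teal [ 0.4523 -0.274 ] [ 0.4511 -0.2709]
white [0.4619 0.0577] [0.461  0.0607]
blk1 [ 0.5679 -0.1783] [ 0.562  -0.1682]
blk2 [ 0.4634 -0.062 ] [ 0.4579 -0.0515]
tealH [0.4611 0.28  ] [0.4526 0.2902]
whiteH [ 0.4548 -0.3795] [ 0.4502 -0.3727]
bHa [ 0.58   -0.0699] [ 0.5812 -0.0684]
bHb [ 0.4572 -0.1602] [ 0.4581 -0.16  ]
dropper [0.439  0.3745] [0.4309 0.402 ]
pot [0.5962 0.0329] [0.5938 0.0412]
timer [0.4546 0.1645] [0.4434 0.179 ]
teal base [ 0.4548 -0.2794]
white base [0.4644 0.0573]
blk1 base [ 0.5764 -0.1879]
blk2 base [ 0.4659 -0.0633]
tealblob [222.6395 254.229 ] [211 243  24  24 441] [0.4609 0.2817] [0.4554 0.2699]
tealblob [434.8846 244.3077] [433 242   5   6  26] [ 0.4577 -0.2888] [ 0.4524 -0.2747]
[322.5096 295.2052]
```

```bash
python3 -m creep '[-24,0,-18,-0.1,1, -60,0,-42,-0.2,0.8, -100,0,-70,-0.32,0.6, -130,0,-98,-0.44,0.5, -160,0,-120,-0.56,0.5, -180,0,-132,-0.66,0.5, -189,0,-140,-0.7,0.5, -189,0,-140,-0.7,0.5]' 40
python3 - <<'E'
from h import *
T=viewer.capture("top")
for p in[(250,225),(250,215),(244,188),(262,207)]: print(p,[ray(T,*p,z).round(3) for z in(0,.1,.2,.24)])
s=observe();print(s['eef_pos'],s['tcp_rot'])
E
```

```text
t: 0.87
eef_pos: [0.3029, -0.4504, 0.2233]
tcp_rot: [-1.572, 0.002, -2.205]
wrist_force: [-0.2, -0.5, 0.6]
gripper_width: 0.5
(250, 225) [array([0.538, 0.209]), array([0.521, 0.193]), array([0.504, 0.176]), array([0.497, 0.17 ])]
(250, 215) [array([0.566, 0.209]), array([0.547, 0.192]), array([0.527, 0.176]), array([0.519, 0.169])]
(244, 188) [array([0.644, 0.224]), array([0.618, 0.207]), array([0.591, 0.189]), array([0.58 , 0.182])]
(262, 207) [array([0.587, 0.175]), array([0.566, 0.162]), array([0.544, 0.148]), array([0.535, 0.143])]
[ 0.30077538 -0.45273694  0.22318912] [-1.57170581e+00  3.64905102e-04 -2.21059370e+00]
```

```bash
python3 -m creep '[-30,0,2,-0.1,0.5, -68,10,5,-0.22,0.5, -108,25,8,-0.34,0.5, -146,40,10,-0.45,0.5, -182,58,12,-0.54,0.5, -212,75,14,-0.6,0.5, -234,90,16,-0.64,0.5, -234,100,16,-0.64,0.5]'
python3 -m creep '[0,0,0,0,0.5, 0,0,0,0,0.5]'
python3 - <<'E'
from h import *
s=observe();print(s['eef_pos'],s['tcp_rot'])
T=viewer.capture("top");cv2.imwrite("pics/t1.png",cv2.resize(T["frame"][180:290,360:520,::-1],(800,550),interpolation=cv2.INTER_CUBIC))
T=viewer.capture("scene");cv2.imwrite("pics/s1.png",cv2.resize(T["frame"][100:220,310:470,::-1],(800,600),interpolation=cv2.INTER_CUBIC))
E
```

```text
t: 1.58
eef_pos: [0.4559, -0.2724, 0.1217]
tcp_rot: [-1.57, 0.002, -1.567]
wrist_force: [1.1, 1.2, 0.4]
gripper_width: 0.499
t: 1.75
eef_pos: [0.4547, -0.2747, 0.1209]
tcp_rot: [-1.572, 0.002, -1.572]
wrist_force: [-0.5, -0.1, 0.3]
gripper_width: 0.498
[ 0.45468375 -0.27469311  0.12094028] [-1.57176648  0.00183789 -1.57186999]
```

View pics/s1.png

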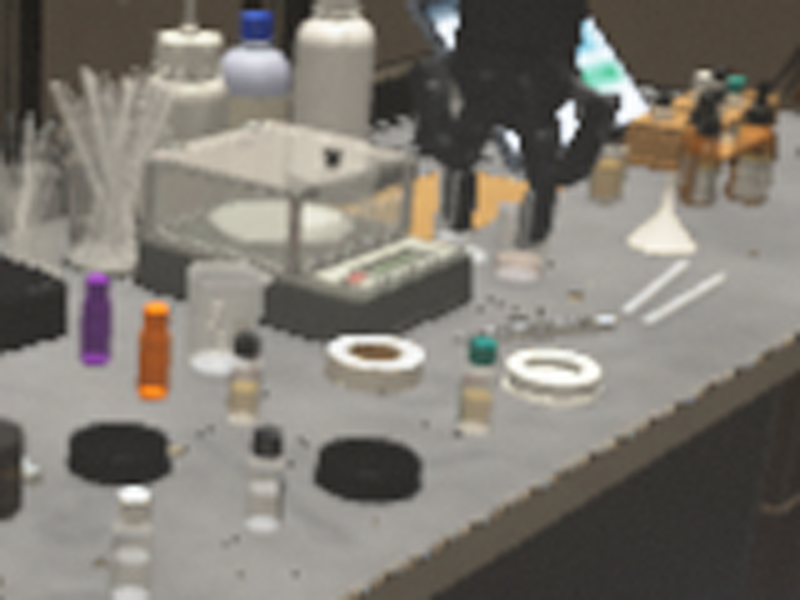

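```bash
python3 - <<'E'
from h import *
S=viewer.capture("scene");p=observe()['eef_pos']
for z in(.099,.063): print(z,(proj(S,(p[0],p[1],z))-[310,100])*5)
for dx in(-.0425,.0425): print((proj(S,(p[0]+dx/2,p[1],.099))-[310,100])*5)
E
```

```text
0.099 [484.94166055 284.7282458 ]
0.063 [478.58354371 337.84288362]
[514.61060913 292.62222311]
[455.92246171 277.00714654]
```

View pics/t1.png

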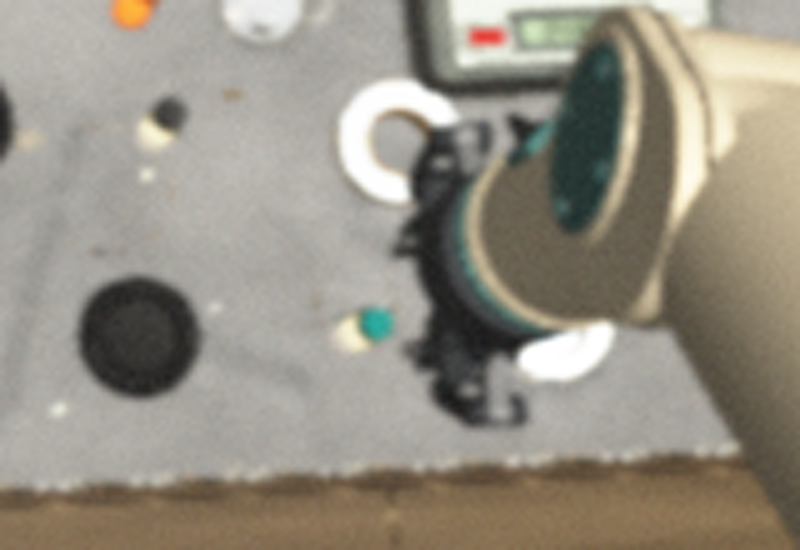

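```bash
python3 - <<'E'
from h import *
S=viewer.capture("scene");T=viewer.capture("top")
for z in(.1,.11,.121,.13): print(z,ray(S,310+500/5,100+237/5,z), ray(S,310+461/5,100+232/5,z), ray(S,310+540/5,100+243/5,z))
for z in(.12,.17,.2,.22): print(z,ray(T,360+480/5,180+268/5,z),ray(T,360+465/5,180+125/5,z),ray(T,360+500/5,180+415/5,z))
s=cv2.resize(S["frame"][80:170,380:450,::-1],(560,720)[:2],interpolation=cv2.INTER_CUBIC)[:600]
s=cv2.convertScaleAbs(s,alpha=2,beta=15);cv2.imwrite("pics/s2.png",s)
E
```

```text
0.1 [ 0.49961831 -0.36822255] [ 0.52449305 -0.3588619 ] [ 0.47348407 -0.37593272]
0.11 [ 0.48376639 -0.339103  ] [ 0.5079977  -0.32998449] [ 0.45830818 -0.34661373]
0.121 [ 0.46632929 -0.30707149] [ 0.48985281 -0.29821933] [ 0.4416147  -0.31436284]
0.13 [ 0.45206257 -0.2808639 ] [ 0.47500698 -0.27222965] [ 0.4279564  -0.28797574]
0.12 [ 0.46985866 -0.31331845] [ 0.5413644 -0.3146564] [ 0.39844927 -0.31418297]
0.17 [ 0.46349106 -0.29680239] [ 0.53147417 -0.29807442] [ 0.39559956 -0.29762431]
0.2 [ 0.4596705  -0.28689275] [ 0.52554003 -0.28812523] [ 0.39388974 -0.28768912]
0.22 [ 0.45712347 -0.28028632] [ 0.52158394 -0.28149244] [ 0.39274985 -0.28106565]
```

View pics/s2.png

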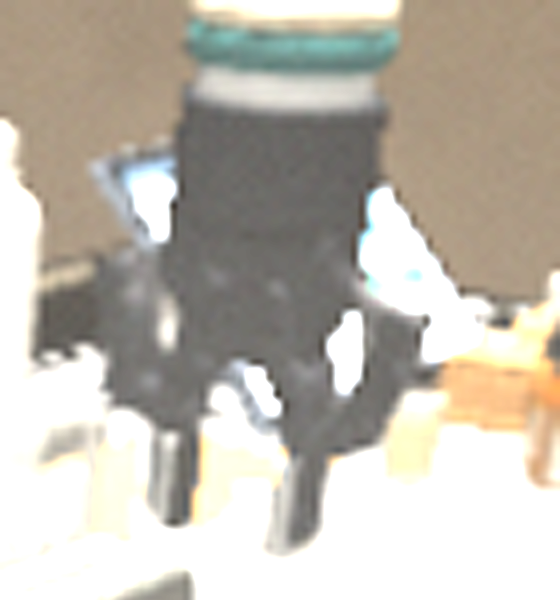

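```bash
python3 -m creep '[0,12,-2,0,0.6, 0,24,-2,0,0.6, 0,36,-2,0,0.6, 0,36,-2,0,0.6]'
python3 - <<'E'
from h import *
S=viewer.capture("scene");p=observe()['eef_pos'];print(p)
s=cv2.resize(S["frame"][110:200,370:470,::-1],(660,594),interpolation=cv2.INTER_CUBIC)
cv2.imwrite("pics/s3.png",cv2.convertScaleAbs(s,alpha=1.4,beta=10))
E
```

```text
t: 2.33
eef_pos: [0.4522, -0.2744, 0.0854]
tcp_rot: [-1.571, 0.002, -1.572]
wrist_force: [0.1, -0.3, -0.1]
gripper_width: 0.602
[ 0.45271862 -0.27443525  0.08621982]
```

View pics/s3.png

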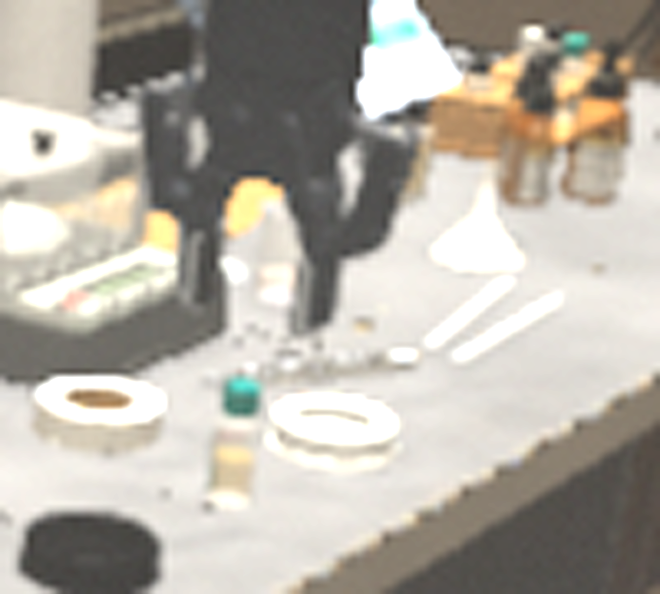

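```bash
python3 -m creep '[0,12,0,0,0.55, 0,24,0,0,0.55, 0,34,0,0,0.55, 0,34,0,0,0.55, 0,34,0,0,0.55]'
python3 - <<'E'
from h import *
S=viewer.capture("scene");p=observe()['eef_pos'];print(p)
s=cv2.resize(S["frame"][130:200,380:450,::-1],(595,595),interpolation=cv2.INTER_CUBIC)
cv2.imwrite("pics/s4.png",cv2.convertScaleAbs(s,alpha=1.4,beta=10))
E
```

```text
t: 2.8
eef_pos: [0.4527, -0.2744, 0.0524]
tcp_rot: [-1.571, 0.001, -1.572]
wrist_force: [0.5, -0.3, 0.3]
gripper_width: 0.544
[ 0.45308549 -0.27454754  0.05276054]
```

View pics/s4.png

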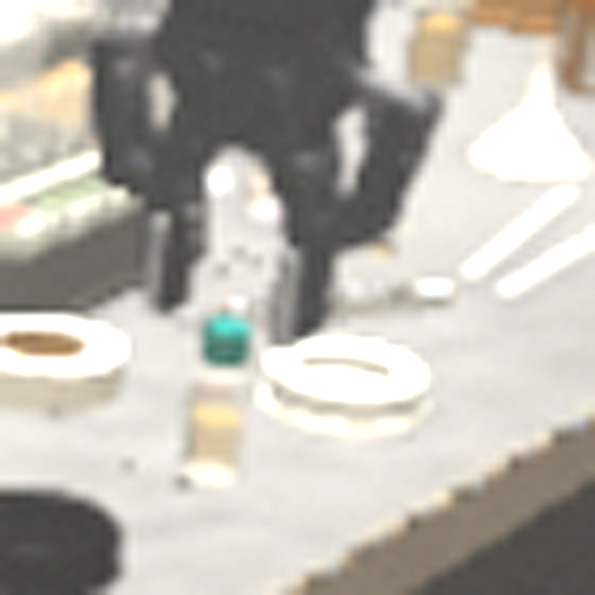

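```bash
python3 -m creep '[0,8,0,0,0.55, 0,16,0,0,0.55, 0,24,0,0,0.55, 0,26,0,0,0.55, 0,26,0,0,0.55]'
python3 - <<'E'
from h import *
S=viewer.capture("scene");T=viewer.capture("top");p=observe()['eef_pos'];print(p)
f=lambda i:cv2.resize(i[:,:,::-1],(400,400),interpolation=cv2.INTER_CUBIC)
s=np.hstack([f(S["frame"][140:200,385:445]),f(T["frame"][200:280,400:480])])
cv2.imwrite("pics/s5.png",cv2.convertScaleAbs(s,alpha=1.3,beta=10))
E
```

```text
t: 3.27
eef_pos: [0.4524, -0.2741, 0.0257]
tcp_rot: [-1.572, 0.002, -1.571]
wrist_force: [0.5, -0.3, 0.8]
gripper_width: 0.549
[ 0.45304093 -0.2743976   0.0265161 ]
```

View pics/s5.png

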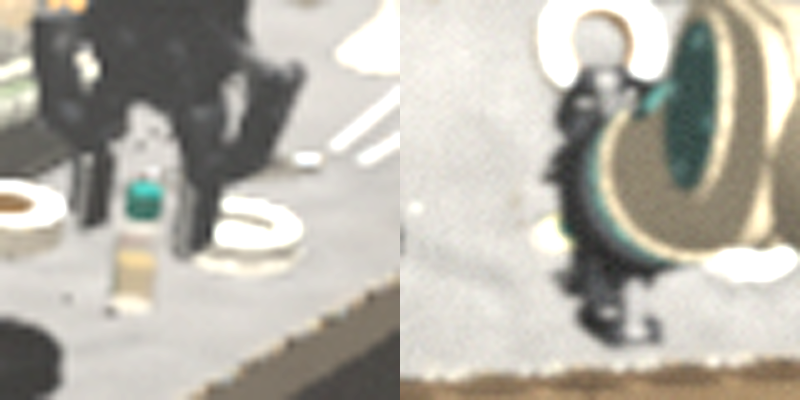

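```bash
python3 -m creep '[0,0,0,0,0.4, 0,0,0,0,0.3, 0,0,0,0,0.2, 0,0,0,0,0.15, 0,0,0,0,0.15, 0,0,0,0,0.15, 0,0,0,0,0.15, 0,0,0,0,0.15]' 40
```

```text
t: 4.03
eef_pos: [0.4533, -0.2745, 0.0267]
tcp_rot: [-1.57, 0.001, -1.571]
wrist_force: [-0.0, 0.1, 3.6]
gripper_width: 0.24
```

```bash
python3 -m creep '[0,-8,0,0,0.15, 0,-25,-2,0,0.15, 0,-50,-8,0,0.15, 0,-80,-18,0,0.15, 0,-105,-30,0,0.15, 0,-120,-38,0,0.15, 0,-120,-40,0,0.15, 0,-120,-40,0,0.15]'
python3 - <<'E'
from h import *
S=viewer.capture("scene")
cv2.imwrite("pics/s6.png",cv2.resize(S["frame"][90:190,370:470,::-1],(500,500),interpolation=cv2.INTER_CUBIC))
E
```

```text
t: 4.7
eef_pos: [0.4127, -0.2751, 0.1477]
tcp_rot: [-1.569, -0.0, -1.572]
wrist_force: [-1.5, -0.4, -0.5]
gripper_width: 0.245
```

View pics/s6.png

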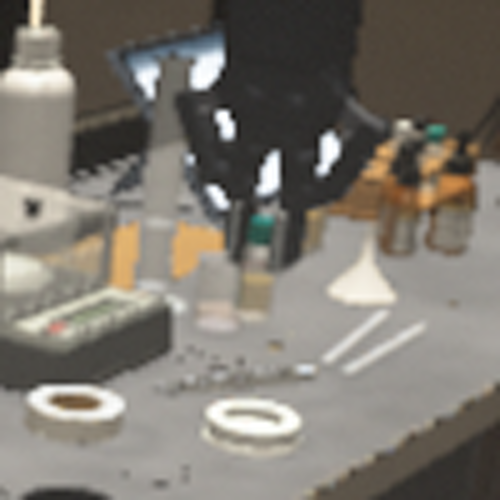

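```bash
python3 -m creep '[-12,0,0,0,0.15, -38,0,0,0,0.15, -73,0,0,0,0.15, -110,0,0,0,0.15, -147,0,0,0,0.15, -184,0,0,0,0.15, -221,0,0,0,0.15, -258,0,0,0,0.15]'
python3 -m creep '[-37,0,-6,0,0.15, -74,0,-14,0,0.15, -111,0,-22,0,0.15, -148,0,-28,0,0.15, -185,0,-32,0,0.15, -220,0,-32,0,0.15, -245,0,-32,0,0.15, -260,0,-32,0,0.15]'
python3 -m creep '[0,0,0,0,0.15, 0,0,0,0,0.15]'
```

```text
t: 5.42
eef_pos: [0.412, -0.0138, 0.1461]
tcp_rot: [-1.572, 0.002, -1.571]
wrist_force: [1.3, 0.2, -0.1]
gripper_width: 0.243
t: 6.08
eef_pos: [0.3782, 0.2511, 0.1457]
tcp_rot: [-1.573, 0.003, -1.565]
wrist_force: [-0.5, -0.2, -0.6]
gripper_width: 0.246
t: 6.25
eef_pos: [0.3764, 0.2525, 0.1447]
tcp_rot: [-1.575, 0.003, -1.561]
wrist_force: [-0.7, 0.1, -0.4]
gripper_width: 0.243
```

```bash
python3 -m creep '[-10,0,10,0,0.15, -20,0,28,0,0.15, -28,0,50,0,0.15, -28,0,70,0.01,0.15, -28,0,82,0.01,0.15, -28,0,85,0.01,0.15, -28,0,85,0.01,0.15]'
python3 -m creep '[0,15,0,0,0.15, 0,40,0,0,0.15, 0,62,0,0,0.15, 0,75,0,0,0.15, 0,85,0,0,0.15, 0,85,0,0,0.15]'
python3 - <<'E'
from h import *
S=viewer.capture("scene");T=viewer.capture("top");p=observe()['eef_pos'];print(p)
f=lambda i:cv2.resize(i[:,:,::-1],(400,400),interpolation=cv2.INTER_CUBIC)
s=np.hstack([f(S["frame"][180:290,215:325]),f(T["frame"][200:300,180:280])])
cv2.imwrite("pics/s7.png",cv2.convertScaleAbs(s,alpha=1.3,beta=10))
E
```

```text
t: 6.83
eef_pos: [0.4612, 0.2793, 0.1436]
tcp_rot: [-1.577, 0.001, -1.574]
wrist_force: [-0.7, -0.4, -0.5]
gripper_width: 0.246
t: 7.33
eef_pos: [0.4584, 0.2781, 0.0569]
tcp_rot: [-1.581, -0.001, -1.573]
wrist_force: [-0.4, -0.8, -0.5]
gripper_width: 0.244
[0.46012964 0.27925963 0.05879073]
```

View pics/s7.png

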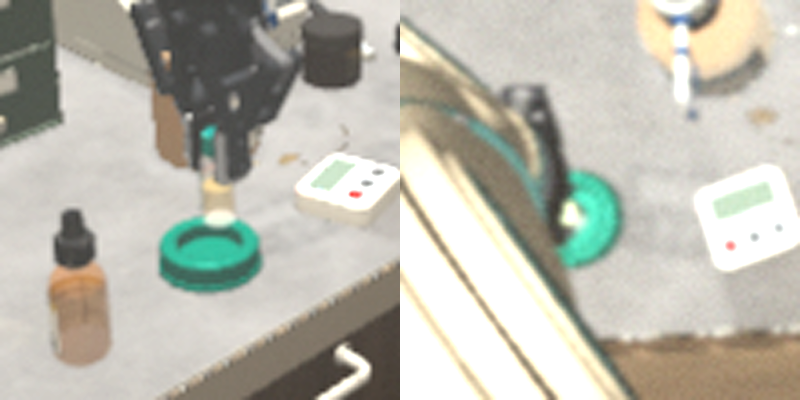

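```bash
python3 -m creep '[-4,6,0,0,0.15, -4,12,0,0,0.15, -4,18,0,0,0.15, -4,22,0,0,0.15, -4,25,0,0,0.15, -4,25,0,0,0.15, -4,25,0,0,0.15]'
```

```text
t: 8.02
eef_pos: [0.4599, 0.2832, 0.0336]
tcp_rot: [-1.578, 0.001, -1.573]
wrist_force: [-0.4, 0.1, -0.1]
gripper_width: 0.245
```

No load on the floor yet, so it is about 1 mm up. I'll lower a touch, release gently, and rise.

```bash
python3 -m creep '[0,1,0,0,0.15, 0,1.5,0,0,0.15, 0,1.5,0,0,0.27, 0,1.5,0,0,0.32, 0,1.5,0,0,0.4, 0,1.5,0,0,0.5, 0,1.5,0,0,0.5, 0,1.5,0,0,0.5]'
python3 -m creep '[0,-5,0,0,0.5, 0,-20,0,0,0.5, 0,-45,0,0,0.5, 0,-80,0,0,0.5, 0,-110,-10,0,0.5, 0,-120,-40,0,0.5, 0,-120,-70,0,0.5, 0,-120,-85,0,0.5]'
python3 - <<'E'
from h import *
S=viewer.capture("scene");T=viewer.capture("top");p=observe()['eef_pos'];print(p)
f=lambda i:cv2.resize(i[:,:,::-1],(400,400),interpolation=cv2.INTER_CUBIC)
s=np.hstack([f(S["frame"][190:290,220:320]),f(T["frame"][220:290,185:255])])
cv2.imwrite("pics/s8.png",s)
print("drop",proj(T,(.46,.281,.063)),proj(S,(.46,.281,.063)))
E
```

```text
t: 8.68
eef_pos: [0.4599, 0.2831, 0.0321]
tcp_rot: [-1.578, 0.001, -1.573]
wrist_force: [-0.7, -0.4, 0.4]
gripper_width: 0.501
t: 9.35
eef_pos: [0.3727, 0.2832, 0.154]
tcp_rot: [-1.578, 0.001, -1.572]
wrist_force: [-0.9, -0.2, -0.1]
gripper_width: 0.503
[0.37278943 0.2832229  0.1533943 ]
drop [218.28393549 252.66101847] [273.26116535 227.99992019]
```

View pics/s8.png

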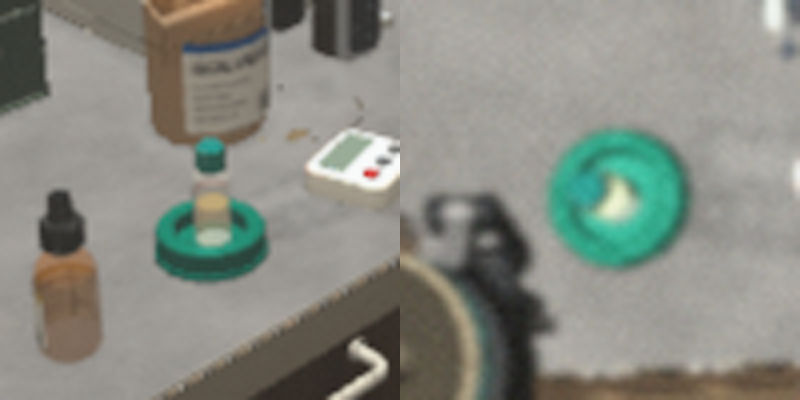

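```bash
python3 -m creep '[20,0,0,0,0.5, 55,0,0,0,0.5, 92,0,0,0,0.5, 130,0,2,0,0.5, 165,0,14,0,0.5, 195,0,36,0,0.5, 215,0,60,0,0.5, 225,0,80,0,0.5]'
python3 -m creep '[0,0,9,0,0.55, 0,0,9,0,0.55, 0,0,9,0,0.55]'
```

```text
t: 10.12
eef_pos: [0.4553, 0.0538, 0.153]
tcp_rot: [-1.578, -0.002, -1.576]
wrist_force: [0.7, 1.1, -1.3]
gripper_width: 0.499
t: 10.37
eef_pos: [0.4648, 0.0533, 0.1528]
tcp_rot: [-1.578, -0.002, -1.577]
wrist_force: [-1.1, -0.2, -0.6]
gripper_width: 0.552
```

```bash
python3 -m creep '[-3,15,-2,0,0.55, -5,45,-3,0,0.55, -5,75,-3,0,0.55, -5,95,-3,0,0.55, -5,110,-3,0,0.55, -5,120,-3,0,0.55, -5,126,-3,0,0.55, -5,126,-3,0,0.55]'
python3 -m creep '[0,0,0,0,0.4, 0,0,0,0,0.3, 0,0,0,0,0.2, 0,0,0,0,0.15, 0,0,0,0,0.15, 0,0,0,0,0.15, 0,0,0,0,0.15, 0,0,0,0,0.15]'
```

```text
t: 11.03
eef_pos: [0.4601, 0.0585, 0.0261]
tcp_rot: [-1.579, -0.002, -1.576]
wrist_force: [0.0, 0.8, -0.9]
gripper_width: 0.549
t: 11.7
eef_pos: [0.4604, 0.0587, 0.0269]
tcp_rot: [-1.578, -0.001, -1.576]
wrist_force: [-1.3, 0.9, 6.8]
gripper_width: 0.242
```

```bash
python3 -m creep '[0,-8,0,0,0.15, 0,-25,0,0,0.15, 0,-50,0,0,0.15, 0,-80,0,0,0.15, 0,-105,0,0,0.15, 10,-120,0,0,0.15, 30,-120,0,0,0.15, 60,-120,0,0,0.15]'
python3 -m creep '[37,0,0,0,0.15, 74,0,0,0,0.15, 111,0,0,0,0.15, 148,0,0,0,0.15, 185,0,0,0,0.15, 222,0,0,0,0.15, 259,0,0,0,0.15, 290,0,0,0,0.15]'
python3 -m creep '[30,0,0,0,0.15, 55,0,0,0,0.15, 70,0,0,0,0.15, 76,0,0,0,0.15, 76,0,0,0,0.15, 76,0,0,0,0.15]'
```

```text
t: 12.37
eef_pos: [0.4624, 0.0007, 0.1492]
tcp_rot: [-1.573, 0.0, -1.571]
wrist_force: [0.7, -0.3, -0.7]
gripper_width: 0.244
t: 13.03
eef_pos: [0.4614, -0.2928, 0.15]
tcp_rot: [-1.573, -0.001, -1.574]
wrist_force: [0.9, 0.1, -0.5]
gripper_width: 0.241
t: 13.53
eef_pos: [0.4612, -0.3676, 0.1503]
tcp_rot: [-1.573, -0.0, -1.573]
wrist_force: [-0.9, 0.3, 0.1]
gripper_width: 0.245
```

```bash
python3 -m creep '[6,12,-4,0,0.15, 10,38,-7,0,0.15, 10,62,-7,0,0.15, 10,80,-7,0,0.15, 10,94,-7,0,0.15, 10,104,-7,0,0.15, 10,112,-7,0,0.15, 10,116,-7,0,0.15]'
python3 -m creep '[0,1,0,0,0.15, 0,2,0,0,0.15, 0,2,0,0,0.15]'
python3 - <<'E'
from h import *
S=viewer.capture("scene");p=observe()['eef_pos'];print(p)
f=lambda i:cv2.resize(i[:,:,::-1],(560,560),interpolation=cv2.INTER_CUBIC)
cv2.imwrite("pics/s9.png",f(S["frame"][130:200,390:460]))
E
```

```text
t: 14.2
eef_pos: [0.4536, -0.3766, 0.0332]
tcp_rot: [-1.574, 0.001, -1.572]
wrist_force: [-0.4, 0.4, -0.2]
gripper_width: 0.24
t: 14.45
eef_pos: [0.4538, -0.3767, 0.033]
tcp_rot: [-1.574, -0.0, -1.572]
wrist_force: [-2.2, 1.5, 9.1]
gripper_width: 0.243
[ 0.45372894 -0.37670426  0.03299098]
```

View pics/s9.png

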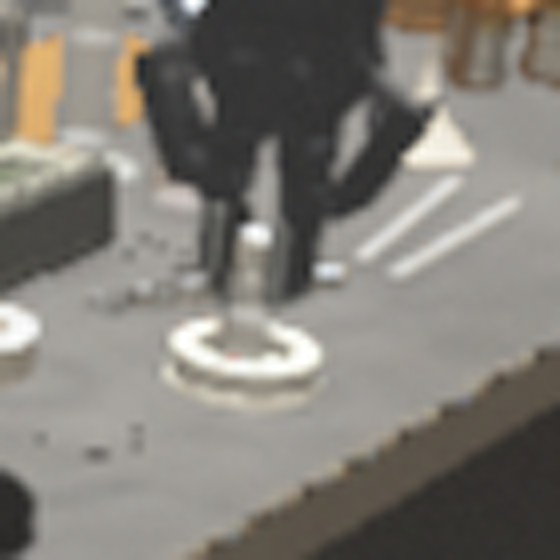

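```bash
python3 -m creep '[0,0,0,0,0.22, 0,0,0,0,0.27, 0,0,0,0,0.32, 0,0,0,0,0.4, 0,0,0,0,0.5, 0,0,0,0,0.5, 0,0,0,0,0.5]'
python3 -m creep '[0,-5,0,0,0.5, 0,-20,0,0,0.5, 0,-45,0,0,0.5, 0,-80,0,0,0.5, -10,-108,0,0,0.5, -35,-120,10,0,0.5, -70,-120,25,0,0.5, -105,-120,45,0,0.5]'
python3 - <<'E'
from h import *
T=viewer.capture("top");p=observe()['eef_pos'];print(p)
a=cv2.resize(T["frame"][215:275,430:510,::-1],(600,450),interpolation=cv2.INTER_CUBIC)
cv2.imwrite("pics/s10.png",a)
print("exp cap",proj(T,(.4535,-.3767,.069)),"rim",proj(T,(.4535,-.378,.018)))
E
```

```text
t: 15.08
eef_pos: [0.4537, -0.3767, 0.0328]
tcp_rot: [-1.574, -0.0, -1.572]
wrist_force: [0.7, -1.0, -0.2]
gripper_width: 0.5
t: 15.75
eef_pos: [0.4988, -0.2724, 0.1543]
tcp_rot: [-1.573, -0.002, -1.576]
wrist_force: [1.4, 0.6, -0.5]
gripper_width: 0.5
[ 0.50557154 -0.26025268  0.15443329]
exp cap [475.24066278 241.52038991] rim [468.89052671 243.87702532]
```

```bash
python3 -m creep '[-20,0,15,0,0.5, -50,0,35,0,0.5, -72,0,52,0,0.5, -82,0,60,0,0.5, -82,0,62,0,0.5, -82,0,62,0,0.5, -82,0,62,0,0.5]'
python3 - <<'E'
from h import *
T=viewer.capture("top");p=observe()['eef_pos'];print(p)
hs=cv2.cvtColor(T["frame"],cv2.COLOR_RGB2GRAY)
a=cv2.resize(T["frame"][215:275,430:510,::-1],(400,300),interpolation=cv2.INTER_CUBIC)
b=cv2.resize(T["frame"][170:245,330:430,::-1],(400,300),interpolation=cv2.INTER_CUBIC)
cv2.imwrite("pics/s10.png",np.hstack([a,b]))
E
```

```text
t: 16.38
eef_pos: [0.5654, -0.1802, 0.1548]
tcp_rot: [-1.569, 0.004, -1.564]
wrist_force: [-0.5, -1.0, -0.3]
gripper_width: 0.499
[ 0.56528578 -0.180487    0.15485527]
```

View pics/s10.png

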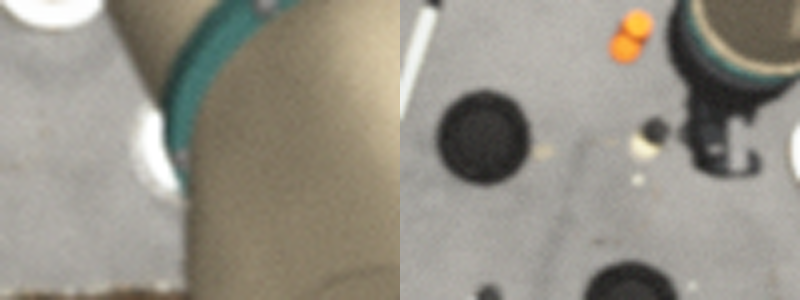

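```bash
python3 -m creep '[-2,15,2,0,0.55, -2,45,3,0,0.55, -2,75,3,0,0.55, -2,95,3,0,0.55, -2,110,3,0,0.55, -2,122,3,0,0.55, -2,128,3,0,0.55, -2,128,3,0,0.55]'
python3 -m creep '[0,0,0,0,0.4, 0,0,0,0,0.3, 0,0,0,0,0.2, 0,0,0,0,0.15, 0,0,0,0,0.15, 0,0,0,0,0.15, 0,0,0,0,0.15, 0,0,0,0,0.15]'
python3 -m creep '[0,-8,0,0,0.15, 0,-25,0,0,0.15, 0,-50,0,0,0.15, 0,-80,0,0,0.15, -8,-105,0,0,0.15, -30,-120,4,0,0.15, -60,-120,8,0,0.15, -85,-120,12,0,0.15]'
python3 -m creep '[0,0,0,0,0.15, 0,0,0,0,0.15]'
```

```text
t: 17.1
eef_pos: [0.5673, -0.1789, 0.0258]
tcp_rot: [-1.571, 0.004, -1.567]
wrist_force: [-0.1, 0.1, -0.2]
gripper_width: 0.549
t: 17.77
eef_pos: [0.5679, -0.1793, 0.0267]
tcp_rot: [-1.57, 0.004, -1.567]
wrist_force: [-0.0, -0.9, 6.1]
gripper_width: 0.246
t: 18.43
eef_pos: [0.5803, -0.0933, 0.149]
tcp_rot: [-1.567, 0.004, -1.567]
wrist_force: [0.2, 0.6, 0.2]
gripper_width: 0.24
t: 18.6
eef_pos: [0.5808, -0.0906, 0.1499]
tcp_rot: [-1.565, 0.005, -1.563]
wrist_force: [-0.4, -0.3, -0.4]
gripper_width: 0.244
```

```bash
python3 -m creep '[-10,0,0,0,0.15, -20,15,0,0,0.15, -20,45,0,0,0.15, -20,72,0,0,0.15, -20,92,0,0,0.15, -20,106,0,0,0.15, -20,113,0,0,0.15, -20,116,0,0,0.15]'
python3 -m creep '[0,1,0,0,0.15, 0,1.5,0,0,0.15, 0,1.5,0,0,0.15]'
```

```text
t: 19.27
eef_pos: [0.5803, -0.0706, 0.0327]
tcp_rot: [-1.568, 0.005, -1.564]
wrist_force: [0.7, -1.0, 3.2]
gripper_width: 0.245
t: 19.52
eef_pos: [0.5803, -0.0707, 0.0327]
tcp_rot: [-1.567, 0.004, -1.565]
wrist_force: [-2.5, 1.4, 3.6]
gripper_width: 0.243
```

```bash
python3 -m creep '[0,0,0,0,0.22, 0,0,0,0,0.27, 0,0,0,0,0.32, 0,0,0,0,0.4, 0,0,0,0,0.5, 0,0,0,0,0.5, 0,0,0,0,0.5]'
python3 -m creep '[0,-5,0,0,0.5, 0,-20,0,0,0.5, 0,-45,0,0,0.5, 0,-80,0,0,0.5, 0,-108,-10,0,0.5, -4,-120,-40,0,0.5, -8,-120,-75,0,0.5, -9,-120,-110,0,0.5]'
python3 -m creep '[0,0,-10,0,0.55, 0,0,-10,0,0.55, 0,0,-10,0,0.55]'
```

```text
t: 20.1
eef_pos: [0.5803, -0.0707, 0.0327]
tcp_rot: [-1.568, 0.005, -1.565]
wrist_force: [0.4, 0.4, -0.0]
gripper_width: 0.501
t: 20.77
eef_pos: [0.4697, -0.0623, 0.1537]
tcp_rot: [-1.564, 0.004, -1.564]
wrist_force: [0.2, -0.2, -0.3]
gripper_width: 0.501
t: 21.02
eef_pos: [0.4602, -0.0625, 0.1543]
tcp_rot: [-1.562, 0.004, -1.564]
wrist_force: [0.7, 0.1, -0.1]
gripper_width: 0.548
```

```bash
python3 -m creep '[0,15,2,0,0.55, 0,45,3,0,0.55, 0,75,3,0,0.55, 0,95,3,0,0.55, 0,110,3,0,0.55, 0,122,3,0,0.55, 0,128,3,0,0.55, 0,128,3,0,0.55]'
python3 -m creep '[0,0,0,0,0.4, 0,0,0,0,0.3, 0,0,0,0,0.2, 0,0,0,0,0.15, 0,0,0,0,0.15, 0,0,0,0,0.15, 0,0,0,0,0.15, 0,0,0,0,0.15]'
python3 -m creep '[0,-8,0,0,0.15, 0,-25,0,0,0.15, 0,-50,0,0,0.15, 0,-80,0,0,0.15, 8,-105,0,0,0.15, 30,-120,-2,0,0.15, 60,-120,-5,0,0.15, 90,-120,-6,0,0.15]'
python3 -m creep '[0,0,0,0,0.15, 0,0,0,0,0.15]'
```

```text
t: 21.68
eef_pos: [0.4651, -0.0616, 0.025]
tcp_rot: [-1.563, 0.004, -1.564]
wrist_force: [-0.3, -0.6, 0.1]
gripper_width: 0.55
t: 22.35
eef_pos: [0.4656, -0.0617, 0.0255]
tcp_rot: [-1.562, 0.004, -1.564]
wrist_force: [0.7, 0.2, 6.6]
gripper_width: 0.242
t: 23.02
eef_pos: [0.4593, -0.1529, 0.1468]
tcp_rot: [-1.56, 0.003, -1.562]
wrist_force: [-0.2, -1.3, -0.8]
gripper_width: 0.247
t: 23.18
eef_pos: [0.4586, -0.155, 0.1473]
tcp_rot: [-1.56, 0.003, -1.566]
wrist_force: [-0.9, 0.0, 0.1]
gripper_width: 0.245
```

```bash
python3 -m creep '[3,15,-1,0,0.15, 5,40,-1,0,0.15, 5,65,-1,0,0.15, 5,85,-1,0,0.15, 5,98,-1,0,0.15, 5,107,-1,0,0.15, 5,112,-1,0,0.15, 5,115,-1,0,0.15]'
python3 -m creep '[0,1,0,0,0.15, 0,1.5,0,0,0.15, 0,1.5,0,0,0.15]'
```

```text
t: 23.85
eef_pos: [0.4589, -0.1588, 0.032]
tcp_rot: [-1.56, 0.003, -1.565]
wrist_force: [0.7, 0.1, -0.1]
gripper_width: 0.245
t: 24.1
eef_pos: [0.459, -0.1589, 0.0315]
tcp_rot: [-1.56, 0.002, -1.565]
wrist_force: [-1.6, 0.2, 3.5]
gripper_width: 0.243
```

Contact is at the expected height. Next I release, rise and back the arm off towards the left-front, so all the holders show in one last picture.

```bash
python3 -m creep '[0,0,0,0,0.22, 0,0,0,0,0.27, 0,0,0,0,0.32, 0,0,0,0,0.4, 0,0,0,0,0.5, 0,0,0,0,0.5, 0,0,0,0,0.5]'
python3 -m creep '[0,-5,0,0,0.5, 0,-20,0,0,0.5, 0,-45,0,0,0.5, 0,-80,0,0,0.5, 0,-115,0,0,0.5, -20,-150,0,0,0.5, -55,-170,-10,0,0.5, -95,-180,-20,0,0.5]'
python3 -m creep '[-35,0,-5,0,0.5, -70,0,-10,0,0.5, -100,0,-20,0,0.5, -115,0,-25,0,0.5, -120,0,-25,0,0.5, -120,0,-25,0,0.5]'
python3 - <<'E'
from h import *
T=viewer.capture("top");S=viewer.capture("scene");print(observe()['eef_pos'])
r=lambda i,w,h:cv2.resize(i[:,:,::-1],(w,h),interpolation=cv2.INTER_CUBIC)
a=r(T["frame"][185:270,330:500],800,400) if 0 else r(T["frame"][190:265,330:490],800,300)
b=r(S["frame"][130:205,290:450],560,262); c=r(S["frame"][205:285,215:288],240,262)
cv2.imwrite("pics/fin.png",np.vstack([a,np.hstack([b,c])]))
E
```

```text
t: 24.68
eef_pos: [0.4591, -0.1589, 0.0315]
tcp_rot: [-1.56, 0.002, -1.565]
wrist_force: [0.3, 0.5, -0.6]
gripper_width: 0.497
t: 25.35
eef_pos: [0.4384, -0.0657, 0.2144]
tcp_rot: [-1.554, 0.001, -1.57]
wrist_force: [1.3, 0.8, 0.1]
gripper_width: 0.496
t: 25.85
eef_pos: [0.4132, 0.0554, 0.2145]
tcp_rot: [-1.553, 0.001, -1.566]
wrist_force: [-0.1, -0.1, 0.3]
gripper_width: 0.504
[0.41364334 0.05326174 0.21420911]
```

View pics/fin.png

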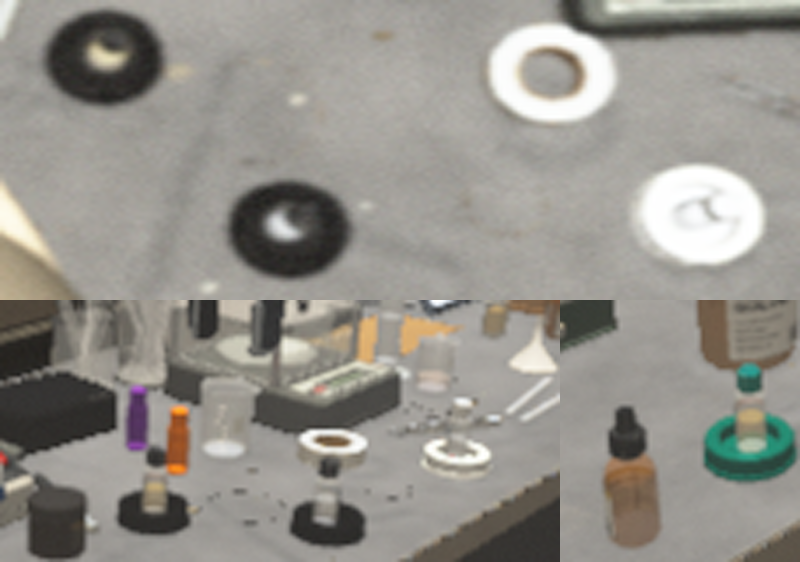

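All four vials stand upright in the right holders and the dropper bottle hasn't moved, so I'm handing in.

```bash
python3 -c "from cell import robot; print(robot.finish_job())"
```

```text
the job is handed in; nothing more can be done
None
```

All four vials are in holders matching their caps, and I handed the job in at about 26 s of the 109 s allowed. No verdict is reported. The red-band black vial is in the far black holder and the blue-band one in the near black holder.

**Last checks:**
- **Placement:** the final pictures show each vial upright in its well. The white, red-band and blue-band vials touched down at the height expected for the 6 mm well floor. I lowered the teal vial about as far, but felt no contact.
- **Bystanders:** the dropper bottle and the orange and purple look-alikes looked untouched in the pictures. I did not measure how far the dropper bottle stood from its starting place. The arm kept to the robot's side of the dispenser.
- **Arm:** it was clear of everything, with the gripper at 0.21 m height.

**Disagreements:**
- **Fingertip height:** in the camera images the fingertips sat about 30 mm higher than the reported TCP height and nose length implied. I set the grasp height from the pictures instead (TCP reading about 0.026 m), and all four grasps held.
- **Positions:** the two cameras differed by up to about 12 mm on some vials and holders, so I mostly used the top view. The dropper bottle and timer readings differed more, and I did not rely on them.

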